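# Step the mainboard under the pointer, then hover its heatsink over the processor

## Robot

A 6-joint arm with a two-finger parallel gripper is mounted at the origin on the work surface. World frame = base frame: x ahead of the robot, y to its left, z up, the work surface at z = 0. Lengths are in mm, angles in rad, forces in N, time in s.
With the tool pointing down it reaches from about 350 to 975 mm from the base axis. Payload 7.1 kg.
Tool frame: the origin (TCP) lies at the very end of the fingers, on their centre line; the grasp point (between the pads) lies 19 mm behind it (ctrl.tcp_to_grasp is the distance from the TCP to the grasp point, in mm); z points along the fingers, x is the direction in which the jaws open and shut, and the axes are right-handed (so a half turn about z gives the same grasp; the last joint's range is limited). The gripper opens to 88 mm and grips with 3 to 60 N. Pads are 20 mm wide; open, the fingers measure 115 mm over their backs; the gripper's body (75 mm by 178 mm) begins 61 mm behind the grasp point.
Start: joints at [-1.233, 0.423, 1.63, -0, 1.089, -0.019], TCP at [218.315, -585.613, 193.075] pointing down, gripper open.
Joint ranges: [-3, 3], [-0.9, 2.11], [0.09, 2.58], [-1.31, 4.45], [0.11, 2.69], [-2.54, 2.54]. Speed limits (rad/s): [2.39, 2.39, 3.01, 3.14, 3.14, 3.14].

## Interface

Orientations are given as a rotation vector (axis times angle).
In Python, from workcell import get_obs, viewer, ctrl, masks_of gives the robot as it stands. The module is installed in compiled form; this text tells all that it offers.
- The arm moves only by the shell command python3 -m inch 'ROWS'. ROWS is JSON, a list of rows, each an object of numbers: "tx", "ty", "tz": the shift along the tool's x, y, z in cm; "ax", "ay", "az": the turn, a rotation vector about the tool's x, y, z in degrees; "jaw": the opening, from 0 (shut) to 1 (fully open). In form: [{"tx": .., "ty": .., "tz": .., "ax": .., "ay": .., "az": .., "jaw": ..}, ...]. A call has 1 to 12 rows; each row shifts and turns the commanded pose from where the row before left it, along the tool's axes as they then stand; what a row does not reach is not made up. A row lasts 1/8 s, in which the tool goes at most 62.5 mm and 10.7 degrees, less where a joint would pass 70% of its speed; a pose out of reach is approached as far as the arm can. A call is refused whole if a number of a shift passes 6.25 or a number of a turn 10.7, either way. A call with a gripper value outside its range is refused whole. The fingers move at their own pace and stop on an object; the grip force is fixed at half the most. Time passes only in rows, so rows that do not move let the fingers close. It gives the time, the measured TCP pose, the force and the opening at its end, in the units of the state.
- get_obs(): the state, without advancing time (a new reading comes with each control period).
- viewer.get_image(name): name is "side" or "top" or "wrist"; returns (picture, depth): 420x560x3 uint8, red, green, blue; 420x560 float32, mm along the optical axis (not along the pixel's ray), 0 where there is no reading.
- viewer.get_calibration(name): a dict with "fx", "fy", "cx", "cy" (pixels), "distortion" ([k1, k2, p1, p2, k3] as OpenCV has them; the pictures are not rectified), "rvec" (rotation vector, rad) and "tvec" (3), from world to camera coordinates, as OpenCV has them. Camera axes: x right, y down, z forward; pixel columns grow to the right and rows downward; lengths in mm; the calibration is good to about 2 mm. A picture is of the moment at which its call begins: read the wrist's pose just before it. get_calibration takes no time and is no camera call; for the wrist camera it gives the pose at the moment of the call.
- ctrl.close_job(): hands the job in, once; it reports no verdict.
Trained networks look in the newest picture that a camera, given by its name, has taken for a name from the list of things; names that differ only in an ending like _2 or _b are one class to them, and where a whole thing is asked for, a point or a joint stands for the part that bears it (a point fixed in the world has none). Each returns a list of dicts, best first, with "score" (0 to 1); they miss things now and then, are a little off and sometimes report something else, mostly with a low value. They report only what shows in the picture. A call takes as long as a camera call.
- masks_of(camera, thing): "pixels" (420x560 bool, what is visible of it) and "location" ([column, row] in pixels, amid what is visible of it).
The state is a dict: "t": time; "qpos": joint angles; "qvel": joint speeds; "joint_torque": joint torques, N m; "ee_pos": TCP position; "orientation": TCP orientation; "ft_force": force on the tool from outside, world axes, zero at the start; "moment": the same for the moment, N m; "width": finger opening in mm.
Only numpy, scipy, OpenCV 4.12 (cv2) and the standard library are available. Lean on these libraries where they do the work, as an engineer would, in place of code of your own. Each camera call takes 0.05 s, during which the arm holds its last target. There are 200 camera calls.

## Task

Take the upright knob of the sliding table and bring the yellow sticker on the mainboard to rest under the tip of the fixed pointer for a second, then the red sticker, and leave the board standing there. Then pick up the heatsink, carry it over the upright memory modules without touching the board or its stand, and hold it level about a centimetre above the processor, centred on it and with its long sides parallel to the memory modules, so that the fit can be checked by eye. Finish still holding it there, not touching the board, and leave the other things on the desk as they are.

Things in the scene. Friction and masses are not known exactly. Their poses are not given: they have to be found in the camera images.
- station: Grey base plate of the stand, 350 wide (y), 300 deep (x), 18 mm thick, fixed to the desk; place and small yaw vary. A dark 200 mm square table slides on it along the stand's own x (away from the robot) and y (left), without turning, and carries a green 170 mm square mainboard, its top 50 mm above the desk. Origin: on the desk under mid-travel; the plate reaches 145 mm to +y, 205 mm to -y.
- slide_x (a joint): Position of the sliding table along the stand's x, m, from -0.045 to 0.045. It grows as the board moves along +x of the stand. Stays where it is left; about 1.5 N moves it.
- slide_y (a joint): Position of the sliding table along the stand's y, m, from -0.04 to 0.04. It grows as the board moves along +y of the stand. Stays where it is left; about 1.5 N moves it.
- knob (a point): Upright round knob, black with a red band near the top, 20 mm in diameter, fixed on a tab at the robot's side of the sliding table. It rises from 46 to 90 mm above the desk; this point is on its axis, 68 mm above the desk. Gripped from above, it moves the table in both directions.
- mark_yellow (a point): Centre of the yellow round sticker, 12 mm in diameter, on the board's top, near the right far part of the board. Moves with the board.
- mark_red (a point): Centre of the red round sticker, 12 mm in diameter, on the board's top, near its right edge. Moves with the board.
- pointer_tip (a point): Very tip of the fixed pointer: a thin orange needle at the end of a slanting steel rod on a post at the right (-y) rim of the stand. The tip stands 57 mm above the desk, 7 mm above the board. The post is up to 110 mm tall, 118 mm to the right of the tip. It stands still; where it stands on the rim varies.
- processor_top (a point): Centre of the top of the processor, a silver 38 mm square in a black socket, 58 mm above the desk, axes as the stand's; moves with the board. Two upright blue memory modules, 131 mm long along x, tops 86 mm above the desk, have their near faces 55 mm to its left (+y); a steel port block, top 76 mm above the desk, stands 65 mm beyond it (+x).
- heatsink_center (a point): Centre of the heatsink: an upright block of aluminium fins on a copper foot, 56 mm long (its own x), 46 mm wide (its own y), 60 mm high, 0.18 to 0.35 kg, loose on the desk to the left of the stand, upright, at a yaw that varies. The point is 30 mm above its underside. Solid enough to grip firmly across the 46 mm width.
- gourd: Small wooden gourd ornament, 60 mm in diameter, 84 mm high, loose; origin under its middle. Bystander.
- glue_stick: Green and white glue stick, 28 mm in diameter, 95 mm high, standing loose; origin under its middle. Bystander.
- pot: Small white ceramic pot, 66 mm in diameter, 50 mm high, loose; origin under its middle. Bystander.
- phone: Black mobile phone lying flat on the right of the stand, 72 x 150 x 8 mm, loose; origin under its middle. Bystander.

How it is judged:
By the outcome, as a careful person would: the job done as asked, in the order asked, and still so for the second after the job is handed in, while the arm keeps its last pose, push and grip.
It also fails if it takes over 67 s, if anything falls off the work surface, if the arm or the gripper's body presses on something with over 40 N, if the wrist force passes 120 N, or if a joint passes its speed limit or range.

## Working session

There is one attempt and no reset: what is moved stays moved. The work goes in short steps, Python scripts to look and compute and a shell command to move; the robot and the scene stay as the last step left them, time stands still between calls to the robot, and variables do not carry over. Pictures are saved under pics/ and viewed, about 8 in all and at most 12, crops included, and the job is handed in when it is done.

```bash
mkdir -p pics
cat > h.py <<'E'
import numpy as np, cv2
from workcell import get_obs, viewer, ctrl, masks_of
def ray(cal,uv):
    K=np.array([[cal['fx'],0,cal['cx']],[0,cal['fy'],cal['cy']],[0,0,1.]])
    p=cv2.undistortPoints(np.array(uv,float).reshape(-1,1,2),K,np.array(cal['distortion'],float)).reshape(-1,2)
    R=cv2.Rodrigues(np.array(cal['rvec'],float))[0];t=np.array(cal['tvec'],float).ravel()
    return np.c_[p,np.ones(len(p))]@R, -R.T@t   # world dirs (unit depth), origin
def onplane(cal,uv,z):
    d,o=ray(cal,uv); return o+d*((z-o[2])/d[:,2])[:,None]
def bydepth(cal,uv,dep):
    d,o=ray(cal,uv); return o+d*np.asarray(dep,float).reshape(-1,1)
def proj(cal,P):
    K=np.array([[cal['fx'],0,cal['cx']],[0,cal['fy'],cal['cy']],[0,0,1.]])
    return cv2.projectPoints(np.array(P,float).reshape(-1,1,3),np.array(cal['rvec'],float),np.array(cal['tvec'],float),K,np.array(cal['distortion'],float))[0].reshape(-1,2)
def save(n,im): cv2.imwrite('pics/'+n,im[...,::-1])
E
python3 - <<'E'
from h import *
o=get_obs(); print({k:np.round(v,3) for k,v in o.items()})
for c in ['top','side']:
    im,d=viewer.get_image(c); cal=viewer.get_calibration(c); save(c+'0.png',im); np.save(c+'0.npy',d)
    print(c,{k:np.round(v,3) for k,v in cal.items()})
    for n in ['station','knob','mark_yellow','mark_red','pointer_tip','processor_top','heatsink_center','gourd','glue_stick','pot','phone']:
        for r in masks_of(c,n)[:2]:
            m=r['pixels']; P=bydepth(cal,[r['location']],[d[int(r['location'][1]),int(r['location'][0])]])[0]
            print(n,round(r['score'],2),np.round(r['location'],1),m.sum(),np.round(P,1))
E
```

```text
{'t': np.float64(0.0), 'qpos': array([-1.233,  0.424,  1.631,  0.   ,  1.089, -0.019]), 'qvel': array([ 0.001,  0.001, -0.001,  0.   , -0.001, -0.   ]), 'joint_torque': array([ 2.0000e-03, -5.4461e+01, -2.7367e+01,  6.4000e-02,  2.3000e-02,
       -0.0000e+00]), 'ee_pos': array([ 218.101, -585.054,  192.295]), 'orientation': array([-2.580e+00,  1.791e+00,  2.000e-03]), 'ft_force': array([-0.116, -0.901, -0.612]), 'moment': array([-0.006, -0.054,  0.037]), 'width': np.float64(87.725)}
top {'fx': np.float64(434.402), 'fy': np.float64(434.402), 'cx': np.float64(281.677), 'cy': np.float64(215.547), 'distortion': array([0.03, 0.  , 0.  , 0.  , 0.  ]), 'rvec': array([ 2.132, -2.085,  0.229]), 'tvec': array([ -74.747,  586.175, 1059.625])}
station 0.59 [307.6 220.3] 13635 [ 579.7 -129.7   48.7]
station 0.43 [298.9 208.7] 6687 [ 607.7 -106.1   60.1]
knob 0.75 [300.9 208.7] 5682 [ 609.5 -111.6   52.7]
mark_yellow 0.86 [299.3 207.6] 5842 [ 611.7 -107.3   55.5]
mark_yellow 0.18 [365.5 198.2] 336 [ 628.6 -271.5  102.2]
mark_red 0.75 [302.9 207. ] 5700 [ 613.5 -116.6   55.7]
pointer_tip 0.7 [365.
[... 823 characters left out ...]
, 863.697])}
station 0.94 [281.1 218.1] 8612 [553.8 -29.5  73.3]
knob 0.67 [270.4 207.4] 3458 [607.4 -79.4  53.3]
mark_yellow 0.73 [270.6 206.6] 3639 [607.9 -82.   54. ]
mark_red 0.76 [273.2 209.9] 3586 [581.4 -41.4  82.9]
pointer_tip 0.86 [289.7 169.9] 247 [ 627.7 -273.2   49.5]
pointer_tip 0.46 [279.6 218.4] 8436 [557.8 -28.8  71.4]
processor_top 0.9 [273.3 206.9] 3609 [601.6 -86.1  51.8]
heatsink_center 0.98 [261.5 308.3] 841 [487.6 234.2  57. ]
gourd 0.7 [168.2 310. ] 629 [678.4 309.9  42.5]
glue_stick 0.68 [189.4 273.3] 463 [677.1 218.6  67. ]
pot 0.69 [153.8 344.5] 928 [680.4 376.8   1.1]
pot 0.5 [272.1 208.6] 3543 [600.7 -76.1  53.7]
phone 0.68 [339.7 156.2] 554 [ 520.6 -480.9    3.1]
```

Run:
```python
import cv2
a=cv2.imread('pics/top0.png')[120:320,180:440]; cv2.imwrite('pics/top0c.png',cv2.resize(a,None,fx=3,fy=3,interpolation=cv2.INTER_CUBIC))
a=cv2.imread('pics/side0.png'); cv2.imwrite('pics/side0c.png',cv2.resize(a[110:380,120:420],None,fx=2.2,fy=2.2,interpolation=cv2.INTER_CUBIC))
```

```text
(no output)
```

View pics/top0c.png

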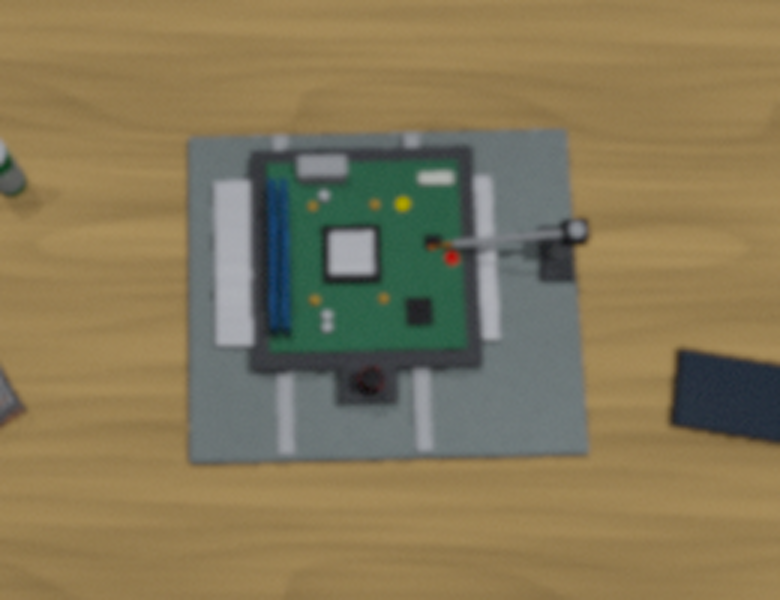

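View pics/side0c.png

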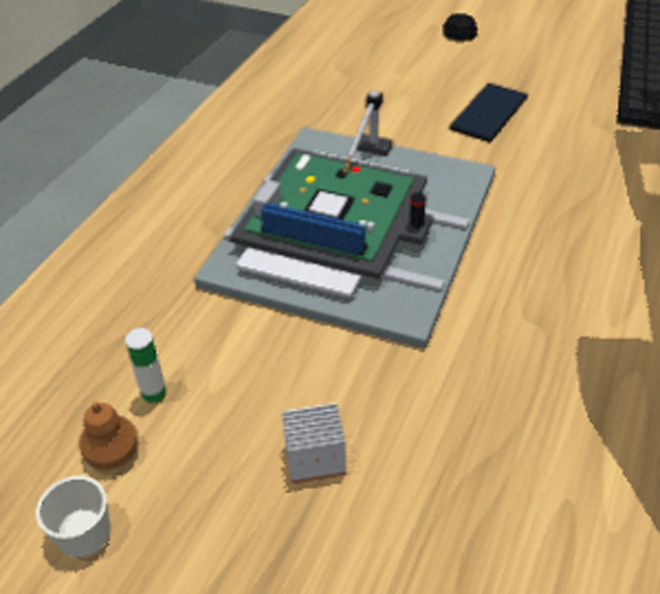

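The top view shows yellow at about (314,188) px, red at (331,206), the needle end near (325–329,201), the knob at (303,247) and the processor at (297,204). The side view agrees. The heatsink and bystanders stand left of the stand, and the phone is on the right.

```bash
python3 - <<'E'
from h import *
im=cv2.imread('pics/top0.png')[...,::-1].copy(); cal=viewer.get_calibration('top'); d=np.load('top0.npy')
c=lambda u,v:(180+(u+.5)/3-.5,120+(v+.5)/3-.5)
P=onplane(cal,[c(188,137),c(190,462),c(586,457),c(566,130)],18); print('plate',P.round(1))
for a,b in [(0,1),(1,2),(2,3),(3,0)]:
    e=P[b]-P[a]; print(np.linalg.norm(e).round(1),np.degrees(np.arctan2(e[1],e[0])).round(2))
hsv=cv2.cvtColor(im,cv2.COLOR_RGB2HSV).astype(int);H,S,V=hsv[...,0],hsv[...,1],hsv[...,2]
def cen(name,m,z,win):
    M=np.zeros_like(m);x0,x1,y0,y1=win;M[y0:y1,x0:x1]=m[y0:y1,x0:x1]; ys,xs=np.nonzero(M)
    print(name,len(xs),xs.mean().round(2),ys.mean().round(2),onplane(cal,[(xs.mean(),ys.mean())],z).round(1))
cen('yel',(H>22)&(H<32)&(S>170),50,(305,322,178,198))
cen('red',((H<5)|(H>174))&(S>150),50,(322,340,196,214))
cen('cpu',(S<40)&(V>150),58,(285,312,190,218))
print(onplane(cal,[c(447,245),c(440,244)],57).round(1), 'knob',onplane(cal,[c(369,379)],90).round(1))
# heatsink
m=masks_of('top','heatsink_center')[0]['pixels'];ys,xs=np.nonzero(m)
Q=bydepth(cal,np.c_[xs,ys],d[ys,xs]);Q=Q[(Q[:,2]>50)&(Q[:,2]<70)]
r=cv2.minAreaRect(Q[:,:2].astype(np.float32));print('hs',len(Q),r)
# heatsink side cam
cs=viewer.get_calibration('side')
E
python3 -c "
import cv2
a=cv2.imread('pics/top0.png')[165:225,285:385]; cv2.imwrite('pics/z.png',cv2.resize(a,None,fx=8,fy=8,interpolation=cv2.INTER_NEAREST))"
```

```text
plate [[ 736.9   50.    18. ]
 [ 439.9   36.    18. ]
 [ 452.1 -308.9   18. ]
 [ 751.6 -297.7   18. ]]
297.4 -177.3
345.1 -87.98
299.7 2.14
348.0 92.41
yel 16 314.0 187.5 [[ 668.7 -145.8   50. ]]
red 13 330.38 205.38 [[ 620.9 -189.1   50. ]]
cpu 180 296.64 203.94 [[ 620.8 -100.1   58. ]]
[[ 630.  -183.9   57. ]
 [ 630.7 -177.8   57. ]] knob [[ 505.6 -115.5   90. ]]
hs 202 ((494.364990234375, 218.65567016601562), (56.56505584716797, 46.093780517578125), 33.48545455932617)
```

View pics/z.png

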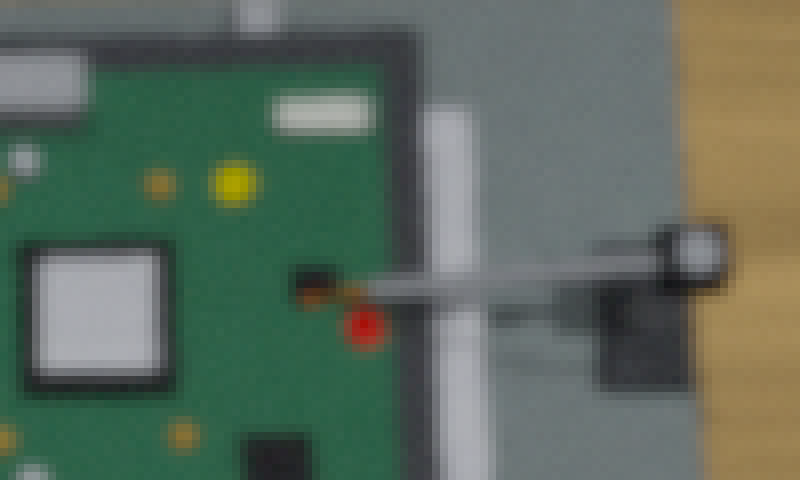

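The zoom shows the needle running left to about (305,298), so its tip is near px (323,202) over a dark chip. I need a closer view from the wrist to fix it.

Run:
```python
from h import *
from scipy.spatial.transform import Rotation as Ro
cal=viewer.get_calibration('top'); print(onplane(cal,[(371.5,196.5)],110).round(1), onplane(cal,[(322.6,202),(323.5,201.7)],57).round(1))
w=viewer.get_calibration('wrist');o=get_obs()
Rt=Ro.from_rotvec(o['orientation']).as_matrix();Rc=cv2.Rodrigues(np.array(w['rvec']))[0]
print({k:np.round(v,3) for k,v in w.items()});print('tool R',Rt.round(3)); 
C=-Rc.T@np.array(w['tvec']);print('cam in tool',(Rt.T@(C-o['ee_pos'])).round(1),'\n cam axes in tool cols',(Rt.T@Rc.T).round(3))
```

```text
[[ 631.3 -285.   110. ]] [[ 627.8 -168.    57. ]
 [ 628.7 -170.3   57. ]]
{'fx': np.float64(295.181), 'fy': np.float64(295.181), 'cx': np.float64(278.638), 'cy': np.float64(203.197), 'distortion': array([-0.053,  0.   ,  0.   ,  0.   ,  0.   ]), 'rvec': array([-2.389,  1.66 ,  0.226]), 'tvec': array([-624.021,  -31.162,  389.368])}
tool R [[ 0.349 -0.937  0.   ]
 [-0.937 -0.349 -0.   ]
 [ 0.    -0.    -1.   ]]
cam in tool [  -1.3  -74.5 -190.8] 
 cam axes in tool cols [[ 1.    -0.     0.001]
 [ 0.     0.963  0.269]
 [-0.001 -0.269  0.963]]
```

```bash
python3 -m inch '[{"az":9.05},{"az":9.05},{"tx":-4.58,"ty":-3.06},{"tx":-4.58,"ty":-3.06},{"tx":-4.58,"ty":-3.06},{"tx":-4.58,"ty":-3.06},{"tx":-4.58,"ty":-3.06},{"tx":-4.58,"ty":-3.06},{"tx":-4.58,"ty":-3.06},{"tx":-4.58,"ty":-3.06},{"tx":-4.58,"ty":-3.06},{"tx":-4.58,"ty":-3.06}]'
python3 -m inch '[{}]'
python3 - <<'E'
from h import *
cal=viewer.get_calibration('wrist');im,d=viewer.get_image('wrist');save('w1.png',im);np.save('w1.npy',d);np.save('w1cal.npy',cal,allow_pickle=True)
o=get_obs();print(o['t'],o['ee_pos'].round(1),o['orientation'].round(3))
for n in ['knob','mark_yellow','mark_red','processor_top']:
    for r in masks_of('wrist',n)[:2]: print(n,r['score'],np.round(r['location']),r['pixels'].sum())
E
```

```text
1.3 [ 218.3 -585.6  193.1] [-2.58   1.792  0.   ]$[0]: bad value
$[0]: bad value
```

View pics/w1.png

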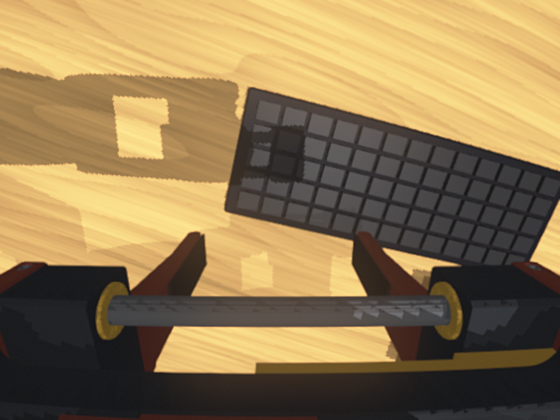

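The move was refused, so the arm hasn't moved and this picture only shows the start pose. I'll give every key.

```bash
python3 -m inch '[{"tx":0,"ty":0,"tz":0,"ax":0,"ay":0,"az":9.05,"jaw":1},{"tx":0,"ty":0,"tz":0,"ax":0,"ay":0,"az":9.05,"jaw":1},{"tx":-4.58,"ty":-3.06,"tz":0,"ax":0,"ay":0,"az":0,"jaw":1},{"tx":-4.58,"ty":-3.06,"tz":0,"ax":0,"ay":0,"az":0,"jaw":1},{"tx":-4.58,"ty":-3.06,"tz":0,"ax":0,"ay":0,"az":0,"jaw":1},{"tx":-4.58,"ty":-3.06,"tz":0,"ax":0,"ay":0,"az":0,"jaw":1},{"tx":-4.58,"ty":-3.06,"tz":0,"ax":0,"ay":0,"az":0,"jaw":1},{"tx":-4.58,"ty":-3.06,"tz":0,"ax":0,"ay":0,"az":0,"jaw":1},{"tx":-4.58,"ty":-3.06,"tz":0,"ax":0,"ay":0,"az":0,"jaw":1},{"tx":-4.58,"ty":-3.06,"tz":0,"ax":0,"ay":0,"az":0,"jaw":1},{"tx":-4.58,"ty":-3.06,"tz":0,"ax":0,"ay":0,"az":0,"jaw":1},{"tx":-4.58,"ty":-3.06,"tz":0,"ax":0,"ay":0,"az":0,"jaw":1}]'
```

```text
t: 3.0
ee_pos: [506.2, -113.9, 193.3]
orientation: [-2.266, 2.175, -0.001]
ft_force: [1.2, -0.8, 0.4]
width: 87.9
```

```bash
cat > w.py <<'E'
import sys
from h import *
n=sys.argv[1]
cal=viewer.get_calibration('wrist');im,d=viewer.get_image('wrist');save(n+'.png',im);np.save(n+'.npy',d);np.save(n+'cal.npy',cal,allow_pickle=True)
o=get_obs();print(o['t'],o['ee_pos'].round(1),o['orientation'].round(3),o['ft_force'].round(1))
hsv=cv2.cvtColor(im,cv2.COLOR_RGB2HSV).astype(int);H,S,V=hsv[...,0],hsv[...,1],hsv[...,2]
for name,m in [('yel',(H>24)&(H<33)&(S>170)&(V>100)),('red',((H<5)|(H>175))&(S>190)&(V>110)),('orange',(H>7)&(H<19)&(S>170)&(V>90)),('silver',(S<40)&(V>150))]:
    k,L,st,ce=cv2.connectedComponentsWithStats(m.astype(np.uint8),connectivity=8)
    for i in np.argsort(-st[1:,4])[:4]+1:
        if st[i,4]>8: print(name,st[i],ce[i].round(1),onplane(cal,[ce[i]],58 if name=='silver' else 50)[0].round(1))
E
python3 w.py w2
```

```text
3.05 [ 509.3 -109.5  193.6] [-2.266e+00  2.171e+00 -2.000e-03] [2.2 2.5 0.3]
yel [305  26  13  14 131] [310.9  32.4] [ 670.9 -139.1   50. ]
red [346  79   5   8  28] [348.1  82.6] [ 623.7 -182.1   50. ]
silver [ 307   76  120  148 6502] [372.1 173.3] [ 528.4 -216.7   58. ]
silver [ 150    7   41  119 3685] [170.6  64.1] [633.7   4.1  58. ]
silver [ 353    5  101   70 1634] [385.7  47.4] [ 658.7 -215.8   58. ]
silver [ 246   57   40   41 1574] [265.6  77.4] [623.9 -94.4  58. ]
```

View pics/w2.png

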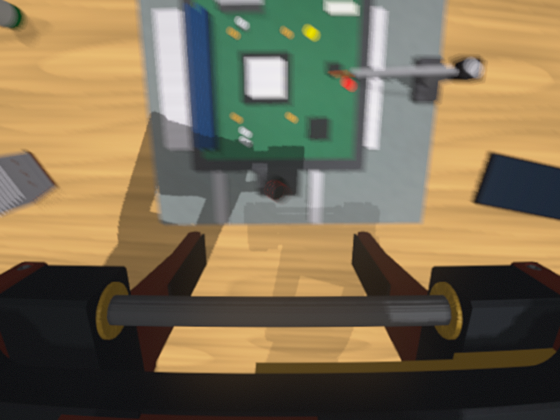

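The wrist view shows yellow (311,32), red (348,83), the pointer tip near (332,70), the knob at (275,187) and the processor at (266,77). The arm was still settling, so I'll measure again at rest.

```bash
python3 w.py w3|grep -v silver; python3 w.py w3
python3 - <<'E'
from h import *
im=cv2.imread('pics/w3.png');cal=np.load('w3cal.npy',allow_pickle=True).item()
print('tip by top est ->',proj(cal,[[627.8,-168,57]]),'knob',proj(cal,[[505.6,-115.5,90]]))
a=cv2.resize(im[40:120,290:390],None,fx=6,fy=6,interpolation=cv2.INTER_CUBIC)
b=cv2.resize(im[150:210,235:335],None,fx=6,fy=6,interpolation=cv2.INTER_CUBIC)[:114]
b=cv2.resize(im[160:210,235:335],None,fx=2,fy=2,interpolation=cv2.INTER_CUBIC)
c=np.zeros((580,600,3),np.uint8);c[:480]=a;c[480:580,:200]=b;cv2.imwrite('pics/w3c.png',c)
E
```

```text
3.1 [ 507.7 -111.8  193.4] [-2.270e+00  2.169e+00 -1.000e-03] [ 0.6 -0.3 -0.3]
yel [314  33  12  13 119] [319.1  39. ] [ 668.5 -143.2   50. ]
red [352  85  10  11  87] [356.2  89.6] [ 620.5 -186.6   50. ]
orange [339  79  21   3  51] [349.5  80.2] [ 629.7 -178.5   50. ]
3.15 [ 506.4 -113.5  193.1] [-2.271  2.171 -0.   ] [-1.3 -0.1  0.1]
yel [312  31  12  13 120] [317.5  37.4] [ 668.2 -143.4   50. ]
red [350  83  10  11  88] [354.4  88.1] [ 620.4 -186.6   50. ]
orange [338  77  20   4  48] [347.2  78.6] [ 629.6 -178.    50. ]
silver [ 314   82  126  145 8234] [385.7 169.7] [ 535.4 -229.3   58. ]
silver [ 160   13   35  117 3125] [177.5  68.1] [ 6.311e+02 -2.000e-01  5.800e+01]
silver [ 254   63   37   39 1431] [272.1  81.9] [621.2 -98.5  58. ]
silver [ 360   12  102   68 1379] [394.1  55.5] [ 653.7 -222.6   58. ]
tip by top est -> [[339.04818931  78.8535385 ]] knob [[283.43501131 198.02338626]]
```

View pics/w3c.png

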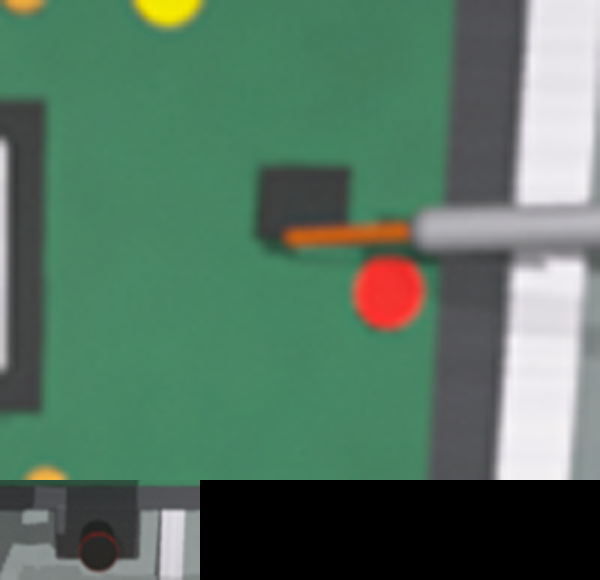

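The tip is crisp at wrist px (336.8,79.3), red at (354.4,88.1), and the knob top at about (284,195.5).

Run:
```python
from h import *
cal=np.load('w3cal.npy',allow_pickle=True).item();o=get_obs()
T=onplane(cal,[(336.75,79.25)],57)[0];K=onplane(cal,[(284,195.3)],90)[0];print('tip',T.round(1),'knob',K.round(1),o['t'],o['ee_pos'].round(1))
from scipy.spatial.transform import Rotation as Ro
R=Ro.from_rotvec(o['orientation']).as_matrix();print(R.round(3))
for n,m in [('y',[668.2,-143.4,50]),('r',[620.4,-186.6,50])]:
    v=T-m;v[2]=0;print(n,v.round(1),'tool cm',(R.T@v/10).round(2))
v=K-o['ee_pos'];v[2]=56-o['ee_pos'][2];print('knob tool cm',(R.T@v/10).round(2))
```

```text
tip [ 627.3 -165.6   57. ] knob [ 508.5 -115.9   90. ] 3.15 [ 506.4 -113.5  193.1]
[[ 0.045 -0.999  0.   ]
 [-0.999 -0.045 -0.   ]
 [ 0.    -0.    -1.   ]]
y [-40.9 -22.2   0. ] tool cm [ 2.04  4.19 -0.  ]
r [ 6.9 21.   0. ] tool cm [-2.06 -0.78  0.  ]
knob tool cm [ 0.25 -0.2  13.71]
```

```bash
python3 -m inch '[{"tx":0.2,"ty":-0.2,"tz":3.4,"ax":0,"ay":0,"az":0,"jaw":1},{"tx":0,"ty":0,"tz":3.4,"ax":0,"ay":0,"az":0,"jaw":1},{"tx":0,"ty":0,"tz":3.4,"ax":0,"ay":0,"az":0,"jaw":1},{"tx":0,"ty":0,"tz":3.4,"ax":0,"ay":0,"az":0,"jaw":1},{"tx":0,"ty":0,"tz":0,"ax":0,"ay":0,"az":0,"jaw":0},{"tx":0,"ty":0,"tz":0,"ax":0,"ay":0,"az":0,"jaw":0},{"tx":0,"ty":0,"tz":0,"ax":0,"ay":0,"az":0,"jaw":0},{"tx":0,"ty":0,"tz":0,"ax":0,"ay":0,"az":0,"jaw":0},{"tx":0,"ty":0,"tz":0,"ax":0,"ay":0,"az":0,"jaw":0},{"tx":0,"ty":0,"tz":0,"ax":0,"ay":0,"az":0,"jaw":0},{"tx":0,"ty":0,"tz":0,"ax":0,"ay":0,"az":0,"jaw":0},{"tx":0,"ty":0,"tz":0,"ax":0,"ay":0,"az":0,"jaw":0}]'; python3 w.py w4
```

```text
t: 4.65
ee_pos: [507.4, -117.3, 57.1]
orientation: [-2.266, 2.175, 0.0]
ft_force: [-0.5, -0.2, 2.0]
width: 17.9
4.7 [ 507.4 -117.4   57.1] [-2.266  2.175  0.   ] [-0.3  0.3  1.6]
red [390  54  18  20 289] [398.5  62.9] [ 620.4 -186.6   50. ]
orange [370  40  39   9 181] [389.  44.] [ 631.  -179.2   50. ]
silver [  327    47   196   231 19148] [454.3 177.2] [ 551.1 -231.1   58. ]
silver [  60    0   71  179 8386] [95.8 82.4] [6.011e+02 6.000e-01 5.800e+01]
silver [ 412    0  148   46 4494] [482.8  22.5] [ 645.1 -232.2   58. ]
silver [ 225   17   65   69 4359] [257.5  50.5] [621.6 -98.8  58. ]
```

```bash
python3 -m inch '[{"tx":0.34,"ty":0.7,"tz":0,"ax":0,"ay":0,"az":0,"jaw":0},{"tx":0.34,"ty":0.7,"tz":0,"ax":0,"ay":0,"az":0,"jaw":0},{"tx":0.34,"ty":0.7,"tz":0,"ax":0,"ay":0,"az":0,"jaw":0},{"tx":0.34,"ty":0.7,"tz":0,"ax":0,"ay":0,"az":0,"jaw":0},{"tx":0.34,"ty":0.7,"tz":0,"ax":0,"ay":0,"az":0,"jaw":0},{"tx":0.34,"ty":0.69,"tz":0,"ax":0,"ay":0,"az":0,"jaw":0},{"tx":0,"ty":0,"tz":0,"ax":0,"ay":0,"az":0,"jaw":0},{"tx":0,"ty":0,"tz":0,"ax":0,"ay":0,"az":0,"jaw":0},{"tx":0,"ty":0,"tz":0,"ax":0,"ay":0,"az":0,"jaw":0}]'; python3 w.py w5|grep -v silver
python3 - <<'E'
from h import *
im,d=viewer.get_image('top');save('top5.png',im)
c4=np.load('w4cal.npy',allow_pickle=True).item();cal=np.load('w5cal.npy',allow_pickle=True).item()
print(proj(c4,[[627.3,-165.6,57]]),proj(cal,[[627.3,-165.6,57]]))
a=cv2.imread('pics/w4.png')[0:90,330:430];b=cv2.imread('pics/w5.png')[0:90,310:410];t=cv2.imread('pics/top5.png')[165:225,285:385]
f=lambda x:cv2.resize(x,(400,x.shape[0]*4),interpolation=cv2.INTER_CUBIC)
o=np.zeros((600,800,3),np.uint8);o[:360,:400]=f(a);o[:360,400:]=f(b);o[360:,:400]=f(t);cv2.imwrite('pics/c5.png',o)
E
```

```text
t: 5.82
ee_pos: [466.3, -139.6, 57.1]
orientation: [2.266, -2.175, -0.0]
ft_force: [-1.6, -0.4, 2.1]
width: 17.9
5.875 [ 466.3 -139.6   57. ] [ 2.266 -2.175 -0.   ] [-2.  -1.8  1.8]
red [390  53  18  21 291] [398.6  62.9] [ 579.3 -208.9   50. ]
[[370.04950791  46.29703365]] [[338.44563221 -32.97764936]]
```

View pics/c5.png

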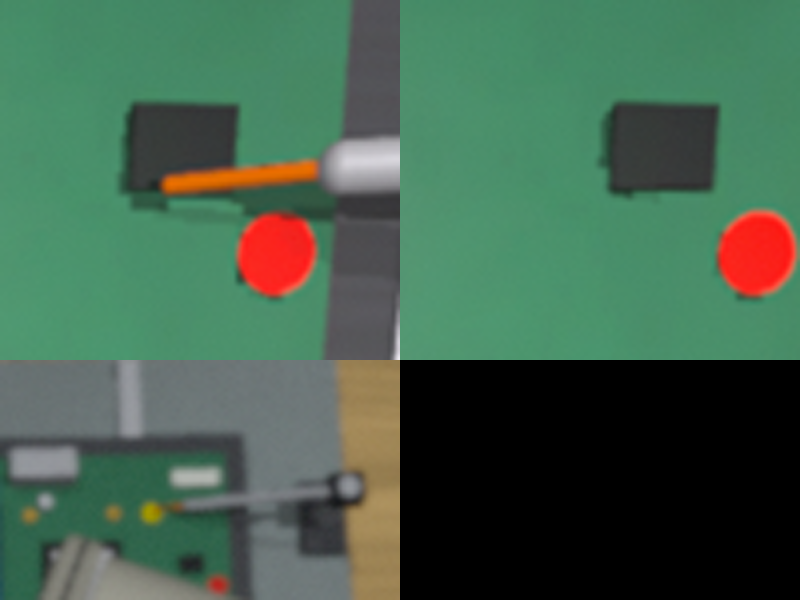

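Yellow now sits under the tip: it moved (−41,−22) mm, which is the measured offset, and the top view agrees (322.5,203). I'll dwell over 1 s, then move to red.

```bash
python3 -m inch '[{"tx":0,"ty":0,"tz":0,"ax":0,"ay":0,"az":0,"jaw":0},{"tx":0,"ty":0,"tz":0,"ax":0,"ay":0,"az":0,"jaw":0},{"tx":0,"ty":0,"tz":0,"ax":0,"ay":0,"az":0,"jaw":0},{"tx":0,"ty":0,"tz":0,"ax":0,"ay":0,"az":0,"jaw":0},{"tx":0,"ty":0,"tz":0,"ax":0,"ay":0,"az":0,"jaw":0},{"tx":0,"ty":0,"tz":0,"ax":0,"ay":0,"az":0,"jaw":0},{"tx":0,"ty":0,"tz":0,"ax":0,"ay":0,"az":0,"jaw":0},{"tx":0,"ty":0,"tz":0,"ax":0,"ay":0,"az":0,"jaw":0},{"tx":0,"ty":0,"tz":0,"ax":0,"ay":0,"az":0,"jaw":0},{"tx":0,"ty":0,"tz":0,"ax":0,"ay":0,"az":0,"jaw":0},{"tx":0,"ty":0,"tz":0,"ax":0,"ay":0,"az":0,"jaw":0},{"tx":0,"ty":0,"tz":0,"ax":0,"ay":0,"az":0,"jaw":0}]'
python3 -m inch '[{"tx":-0.516,"ty":-0.621,"tz":0,"ax":0,"ay":0,"az":0,"jaw":0},{"tx":-0.516,"ty":-0.621,"tz":0,"ax":0,"ay":0,"az":0,"jaw":0},{"tx":-0.516,"ty":-0.621,"tz":0,"ax":0,"ay":0,"az":0,"jaw":0},{"tx":-0.516,"ty":-0.621,"tz":0,"ax":0,"ay":0,"az":0,"jaw":0},{"tx":-0.516,"ty":-0.621,"tz":0,"ax":0,"ay":0,"az":0,"jaw":0},{"tx":-0.516,"ty":-0.621,"tz":0,"ax":0,"ay":0,"az":0,"jaw":0},{"tx":-0.516,"ty":-0.621,"tz":0,"ax":0,"ay":0,"az":0,"jaw":0},{"tx":-0.516,"ty":-0.621,"tz":0,"ax":0,"ay":0,"az":0,"jaw":0},{"tx":0,"ty":0,"tz":0,"ax":0,"ay":0,"az":0,"jaw":0},{"tx":0,"ty":0,"tz":0,"ax":0,"ay":0,"az":0,"jaw":0},{"tx":0,"ty":0,"tz":0,"ax":0,"ay":0,"az":0,"jaw":0},{"tx":0,"ty":0,"tz":0,"ax":0,"ay":0,"az":0,"jaw":0}]'; python3 w.py w6
python3 - <<'E'
from h import *
cal=np.load('w6cal.npy',allow_pickle=True).item();print(proj(cal,[[627.3,-165.6,57],[627.3,-165.6,50]]))
im,d=viewer.get_image('top')
hsv=cv2.cvtColor(im,cv2.COLOR_RGB2HSV).astype(int);H,S,V=hsv[...,0],hsv[...,1],hsv[...,2]
m=masks_of('top','heatsink_center')[0];print(m['score'])
cv2.imwrite('pics/c6.png',cv2.resize(cv2.imread('pics/w6.png')[0:120,330:450],None,fx=5,fy=5,interpolation=cv2.INTER_CUBIC))
E
```

```text
t: 7.42
ee_pos: [466.4, -139.5, 57.1]
orientation: [-2.266, 2.176, -0.0]
ft_force: [0.2, -0.2, 0.2]
width: 18.2
t: 8.93
ee_pos: [514.4, -96.3, 57.1]
orientation: [-2.266, 2.176, -0.0]
ft_force: [1.7, 2.5, -0.5]
width: 18.1
8.975 [514.4 -96.3  57.1] [-2.266  2.176 -0.   ] [1.4 2.2 0.5]
red [389  53  19  20 264] [397.8  63. ] [ 627.3 -165.1   50. ]
orange [403  57  40   6 163] [422.   59.3] [ 630.4 -180.3   50. ]
silver [  351    61   194   225 23756] [463.7 183.4] [ 554.1 -217.5   58. ]
silver [ 432    0  128   62 6963] [493.4  28.7] [ 649.2 -218.5   58. ]
silver [ 225   17   65   69 4319] [257.4  50.4] [628.6 -77.7  58. ]
silver [  88    0   43  170 3027] [106.9  63.8] [619.   13.6  58. ]
[[403.06203999  60.90615341]
 [398.56081389  63.04759325]]
0.87
```

View pics/c6.png

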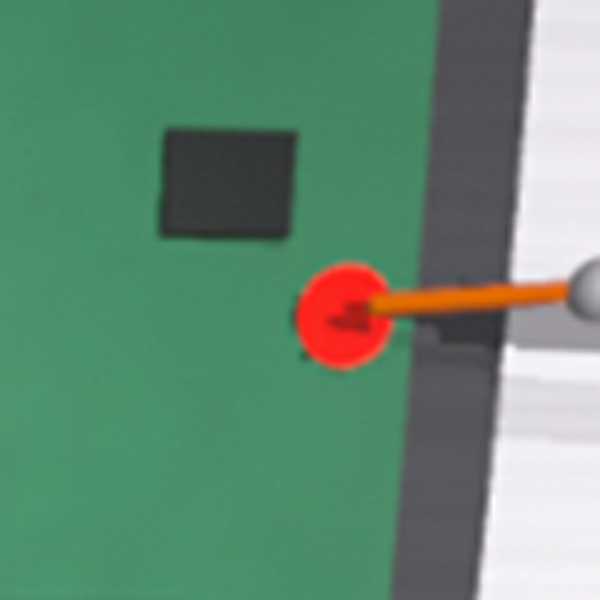

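Red is under the tip: sticker (627.3,−165.1) against tip (627.3,−165.6), and the needle end is seen at (403.6,60.9) where predicted. Next I dwell, release and rise.

```bash
python3 -m inch '[{"tx":0,"ty":0,"tz":0,"ax":0,"ay":0,"az":0,"jaw":0},{"tx":0,"ty":0,"tz":0,"ax":0,"ay":0,"az":0,"jaw":0},{"tx":0,"ty":0,"tz":0,"ax":0,"ay":0,"az":0,"jaw":0},{"tx":0,"ty":0,"tz":0,"ax":0,"ay":0,"az":0,"jaw":0},{"tx":0,"ty":0,"tz":0,"ax":0,"ay":0,"az":0,"jaw":0},{"tx":0,"ty":0,"tz":0,"ax":0,"ay":0,"az":0,"jaw":0},{"tx":0,"ty":0,"tz":0,"ax":0,"ay":0,"az":0,"jaw":0},{"tx":0,"ty":0,"tz":0,"ax":0,"ay":0,"az":0,"jaw":0},{"tx":0,"ty":0,"tz":0,"ax":0,"ay":0,"az":0,"jaw":0.2},{"tx":0,"ty":0,"tz":0,"ax":0,"ay":0,"az":0,"jaw":0.5},{"tx":0,"ty":0,"tz":0,"ax":0,"ay":0,"az":0,"jaw":1},{"tx":0,"ty":0,"tz":0,"ax":0,"ay":0,"az":0,"jaw":1}]'
python3 -m inch '[{"tx":0,"ty":0,"tz":0,"ax":0,"ay":0,"az":0,"jaw":1},{"tx":0,"ty":0,"tz":0,"ax":0,"ay":0,"az":0,"jaw":1},{"tx":0,"ty":0,"tz":-2,"ax":0,"ay":0,"az":0,"jaw":1},{"tx":0,"ty":0,"tz":-4,"ax":0,"ay":0,"az":0,"jaw":1},{"tx":0,"ty":0,"tz":-4,"ax":0,"ay":0,"az":0,"jaw":1},{"tx":0,"ty":0,"tz":-4,"ax":0,"ay":0,"az":0,"jaw":1},{"tx":0,"ty":0,"tz":0,"ax":0,"ay":0,"az":0,"jaw":1},{"tx":0,"ty":0,"tz":0,"ax":0,"ay":0,"az":0,"jaw":1},{"tx":0,"ty":0,"tz":0,"ax":0,"ay":0,"az":0,"jaw":1}]'; python3 w.py w7
python3 - <<'E'
from h import *
cal=viewer.get_calibration('wrist');d=np.load('w7.npy')
P=proj(cal,[[494.4,218.7,60],[627.3,-165.6,50]]);print(P)
for r in masks_of('wrist','heatsink_center')[:1]:
    m=r['pixels'];ys,xs=np.nonzero(m);Q=bydepth(cal,np.c_[xs,ys],d[ys,xs]);Q=Q[(Q[:,2]>54)&(Q[:,2]<66)];print(r['score'],len(Q),cv2.minAreaRect(Q[:,:2].astype(np.float32)))
E
```

```text
t: 10.58
ee_pos: [514.1, -96.2, 56.9]
orientation: [2.266, -2.175, -0.001]
ft_force: [-0.3, 0.6, -0.9]
width: 44.5
t: 11.7
ee_pos: [513.3, -96.0, 195.6]
orientation: [2.265, -2.175, -0.004]
ft_force: [0.2, -0.2, -0.5]
width: 88.0
11.75 [513.4 -96.  195.7] [ 2.265 -2.175 -0.003] [-1.   0.4  0.2]
yel [306  29  12  13 120] [311.8  34.8] [ 675.5 -122.4   50. ]
red [344  81  10  10  70] [348.3  85.7] [ 627.3 -165.    50. ]
orange [351  83  20   3  45] [360.8  84.2] [ 629.5 -178.3   50. ]
silver [ 326   87  124  143 9721] [391.9 165.7] [ 544.3 -220.9   58. ]
silver [ 370    9  105   77 3607] [400.8  53.8] [ 660.6 -214.9   58. ]
silver [ 249   61   37   39 1409] [267.   79.6] [628.6 -77.8  58. ]
silver [ 173   11   18  116 1106] [181.6  67.5] [637.5  11.3  58. ]
[[ 15.59726303 194.19028483]
 [348.82722204  85.81114385]]
0.68 1486 ((494.35595703125, 220.79989624023438), (57.204734802246094, 48.51445770263672), 34.183494567871094)
```

```bash
python3 -m inch '[{"tx":-5.27,"ty":0.1,"tz":0,"ax":0,"ay":0,"az":0,"jaw":1},{"tx":-5.27,"ty":0.1,"tz":0,"ax":0,"ay":0,"az":0,"jaw":1},{"tx":-5.27,"ty":0.1,"tz":0,"ax":0,"ay":0,"az":0,"jaw":1},{"tx":-5.27,"ty":0.1,"tz":0,"ax":0,"ay":0,"az":0,"jaw":1},{"tx":-5.27,"ty":0.1,"tz":0,"ax":0,"ay":0,"az":0,"jaw":1},{"tx":-5.27,"ty":0.1,"tz":0,"ax":0,"ay":0,"az":0,"jaw":1},{"tx":0,"ty":0,"tz":0,"ax":0,"ay":0,"az":-10.47,"jaw":1},{"tx":0,"ty":0,"tz":0,"ax":0,"ay":0,"az":-10.47,"jaw":1},{"tx":0,"ty":0,"tz":0,"ax":0,"ay":0,"az":-10.47,"jaw":1},{"tx":0,"ty":0,"tz":0,"ax":0,"ay":0,"az":0,"jaw":1},{"tx":0,"ty":0,"tz":0,"ax":0,"ay":0,"az":0,"jaw":1},{"tx":0,"ty":0,"tz":0,"ax":0,"ay":0,"az":0,"jaw":1}]'
python3 - <<'E'
from h import *
from scipy.spatial.transform import Rotation as Ro
cal=viewer.get_calibration('wrist');im,d=viewer.get_image('wrist');save('w8.png',im);o=get_obs();print(o['t'],o['ee_pos'].round(1))
R=Ro.from_rotvec(o['orientation']).as_matrix();print(R.round(3),np.degrees(np.arctan2(R[1,0],R[0,0])))
for r in masks_of('wrist','heatsink_center')[:1]:
    m=r['pixels'];ys,xs=np.nonzero(m);Q=bydepth(cal,np.c_[xs,ys],d[ys,xs]);print(np.percentile(Q[:,2],[5,50,95]),r['location'])
    Q=Q[(Q[:,2]>54)&(Q[:,2]<66)];b=cv2.minAreaRect(Q[:,:2].astype(np.float32));print(r['score'],len(Q),b)
    v=np.r_[b[0],18]-o['ee_pos'];print('tool cm',(R.T@v/10).round(2))
E
```

```text
t: 13.3
ee_pos: [495.4, 219.4, 196.9]
orientation: [2.769, -1.484, -0.0]
ft_force: [0.0, -0.3, 1.0]
width: 88.0
13.35 [495.4 219.4 197. ]
[[ 0.554 -0.832 -0.   ]
 [-0.832 -0.554 -0.   ]
 [-0.     0.    -1.   ]] -56.34355261242464
[-0.25188021 36.55821934 59.76640698] [278.9, 179.0]
0.67 528 ((494.2943420410156, 221.85675048828125), (54.66284942626953, 45.991844177246094), 33.588172912597656)
tool cm [-0.27 -0.05 17.9 ]
```

View pics/w8.png

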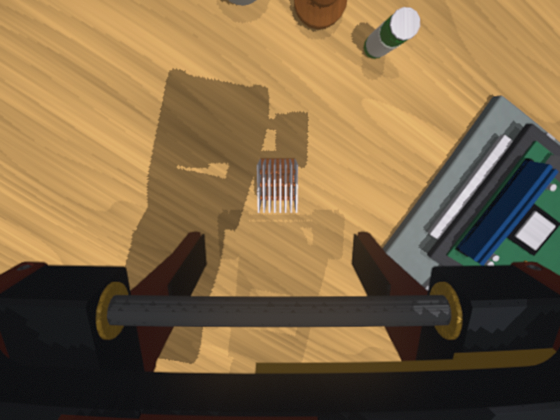

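The heatsink is square in the view at (278,187), its fins along the tool y and centred between the fingers, with bystanders well clear. Descend and grip.

```bash
python3 -m inch '[{"tx":-0.15,"ty":-0.05,"tz":4.5,"ax":0,"ay":0,"az":0,"jaw":1},{"tx":0,"ty":0,"tz":4.5,"ax":0,"ay":0,"az":0,"jaw":1},{"tx":0,"ty":0,"tz":4.5,"ax":0,"ay":0,"az":0,"jaw":1},{"tx":0,"ty":0,"tz":2.9,"ax":0,"ay":0,"az":0,"jaw":1},{"tx":0,"ty":0,"tz":1.5,"ax":0,"ay":0,"az":0,"jaw":1},{"tx":0,"ty":0,"tz":0,"ax":0,"ay":0,"az":0,"jaw":1},{"tx":0,"ty":0,"tz":0,"ax":0,"ay":0,"az":0,"jaw":0},{"tx":0,"ty":0,"tz":0,"ax":0,"ay":0,"az":0,"jaw":0},{"tx":0,"ty":0,"tz":0,"ax":0,"ay":0,"az":0,"jaw":0},{"tx":0,"ty":0,"tz":0,"ax":0,"ay":0,"az":0,"jaw":0},{"tx":0,"ty":0,"tz":0,"ax":0,"ay":0,"az":0,"jaw":0},{"tx":0,"ty":0,"tz":0,"ax":0,"ay":0,"az":0,"jaw":0}]'
```

```text
t: 14.9
ee_pos: [495.1, 221.1, 18.3]
orientation: [-2.77, 1.481, -0.0]
ft_force: [-1.7, 1.1, 3.2]
width: 45.9
```

```bash
python3 -m inch '[{"tx":0,"ty":0,"tz":-1.5,"ax":0,"ay":0,"az":0,"jaw":0},{"tx":0,"ty":0,"tz":-2.5,"ax":0,"ay":0,"az":0,"jaw":0},{"tx":0,"ty":0,"tz":-4,"ax":0,"ay":0,"az":0,"jaw":0},{"tx":0,"ty":0,"tz":-4,"ax":0,"ay":0,"az":0,"jaw":0},{"tx":0,"ty":0,"tz":-2,"ax":0,"ay":0,"az":0,"jaw":0},{"tx":0,"ty":0,"tz":0,"ax":0,"ay":0,"az":7.85,"jaw":0},{"tx":0,"ty":0,"tz":0,"ax":0,"ay":0,"az":7.85,"jaw":0},{"tx":0,"ty":0,"tz":0,"ax":0,"ay":0,"az":7.85,"jaw":0},{"tx":0,"ty":0,"tz":0,"ax":0,"ay":0,"az":7.85,"jaw":0},{"tx":0,"ty":0,"tz":0,"ax":0,"ay":0,"az":0,"jaw":0},{"tx":0,"ty":0,"tz":0,"ax":0,"ay":0,"az":0,"jaw":0},{"tx":0,"ty":0,"tz":0,"ax":0,"ay":0,"az":0,"jaw":0}]'
python3 - <<'E'
from h import *
from scipy.spatial.transform import Rotation as Ro
o=get_obs();R=Ro.from_rotvec(o['orientation']).as_matrix();print(o['t'],o['ee_pos'].round(1),np.degrees(np.arctan2(R[1,0],R[0,0])),o['ft_force'].round(1))
# stand yaw & cpu centre from w7 picture
cal=np.load('w7cal.npy',allow_pickle=True).item();im=cv2.imread('pics/w7.png')
hsv=cv2.cvtColor(im,cv2.COLOR_BGR2HSV).astype(int)
def fit(m,z,n):
    c=max(cv2.findContours(m.astype(np.uint8),cv2.RETR_EXTERNAL,cv2.CHAIN_APPROX_NONE)[0],key=cv2.contourArea).reshape(-1,2)
    print(n,cv2.minAreaRect(onplane(cal,c,z)[:,:2].astype(np.float32)))
k,L,st,ce=cv2.connectedComponentsWithStats(((hsv[...,1]<40)&(hsv[...,2]>150)).astype(np.uint8));i=L[80,267];fit(L==i,58,'cpu')
m=(hsv[...,0]>100)&(hsv[...,0]<125)&(hsv[...,1]>100); m[:,300:]=0;m[170:]=0;fit(m,86,'mem')
g=(hsv[...,0]>60)&(hsv[...,0]<90)&(hsv[...,1]>80);ys,xs=np.nonzero(g)
# right edge of green board rows 90..150
e=[(xs[ys==r].max(),r) for r in range(95,150)];P=onplane(cal,e,50);p=np.polyfit(P[:,0],P[:,1],1);print('board right edge yaw',np.degrees(np.arctan(p[0])))
cal=viewer.get_calibration('wrist');im,d=viewer.get_image('wrist');save('w9.png',im);np.save('w9.npy',d)
E
```

```text
t: 16.4
ee_pos: [494.9, 221.0, 158.2]
orientation: [-2.268, 2.174, -0.0]
ft_force: [-0.2, -0.4, -2.1]
width: 45.8
16.4 [494.9 221.  158.2] -87.56056482917246 [-0.2 -0.4 -2.1]
cpu ((627.9387817382812, -77.79966735839844), (37.54132843017578, 37.86695861816406), 2.2078092098236084)
mem ((620.755615234375, -18.379220962524414), (129.578369140625, 21.932353973388672), 2.7820141315460205)
board right edge yaw 2.7049192895806735
```

```bash
python3 -m inch '[{"tx":2.35,"ty":-0.93,"tz":0,"ax":0,"ay":0,"az":0,"jaw":0},{"tx":4.35,"ty":-1.73,"tz":0,"ax":0,"ay":0,"az":0,"jaw":0},{"tx":4.35,"ty":-1.73,"tz":0,"ax":0,"ay":0,"az":0,"jaw":0},{"tx":4.35,"ty":-1.73,"tz":0,"ax":0,"ay":0,"az":0,"jaw":0},{"tx":4.35,"ty":-1.73,"tz":0,"ax":0,"ay":0,"az":0,"jaw":0},{"tx":4.35,"ty":-1.73,"tz":0,"ax":0,"ay":0,"az":0,"jaw":0},{"tx":4.35,"ty":-1.73,"tz":0,"ax":0,"ay":0,"az":0,"jaw":0},{"tx":1.95,"ty":-0.79,"tz":0,"ax":0,"ay":0,"az":0,"jaw":0},{"tx":0,"ty":0,"tz":0,"ax":0,"ay":0,"az":0,"jaw":0},{"tx":0,"ty":0,"tz":0,"ax":0,"ay":0,"az":0,"jaw":0},{"tx":0,"ty":0,"tz":0,"ax":0,"ay":0,"az":0,"jaw":0}]'
python3 - <<'E'
from h import *
cal=viewer.get_calibration('wrist');im,d=viewer.get_image('wrist');save('w10.png',im);np.save('w10.npy',d)
cs=viewer.get_calibration('side');s,ds=viewer.get_image('side');save('side10.png',s);np.save('side10.npy',ds)
o=get_obs();e=o['ee_pos'];print(e.round(1),o['orientation'].round(3))
m=masks_of('side','heatsink_center')
for r in m[:1]:
    ys,xs=np.nonzero(r['pixels']);Q=bydepth(cs,np.c_[xs,ys],ds[ys,xs]);print(r['score'],len(Q),np.percentile(Q,[3,50,97],axis=0).round(1))
x=np.zeros((600,800,3),np.uint8);x[:420,:560]=im[...,::-1]
x=cv2.resize(im[...,::-1],(400,300));y=cv2.resize(s[...,::-1][120:270,210:350],(560,600),interpolation=cv2.INTER_CUBIC)[:, :400]
w=im[...,::-1][40:340,80:480]
o=np.zeros((600,800,3),np.uint8);o[:300,:400]=w;o[:,400:]=cv2.resize(s[...,::-1][115:265,220:320],(400,600),interpolation=cv2.INTER_CUBIC);cv2.imwrite('pics/c10.png',o)
E
```

```text
t: 17.82
ee_pos: [627.9, -76.4, 158.1]
orientation: [2.268, -2.173, -0.001]
ft_force: [0.2, -0.1, -1.9]
width: 45.7
[628.1 -76.7 158.2] [-2.268  2.174  0.   ]
0.81 518 [[597.5 -93.  143. ]
 [611.2 -52.6 172.9]
 [647.9 -48.5 199.2]]
```

View pics/c10.png

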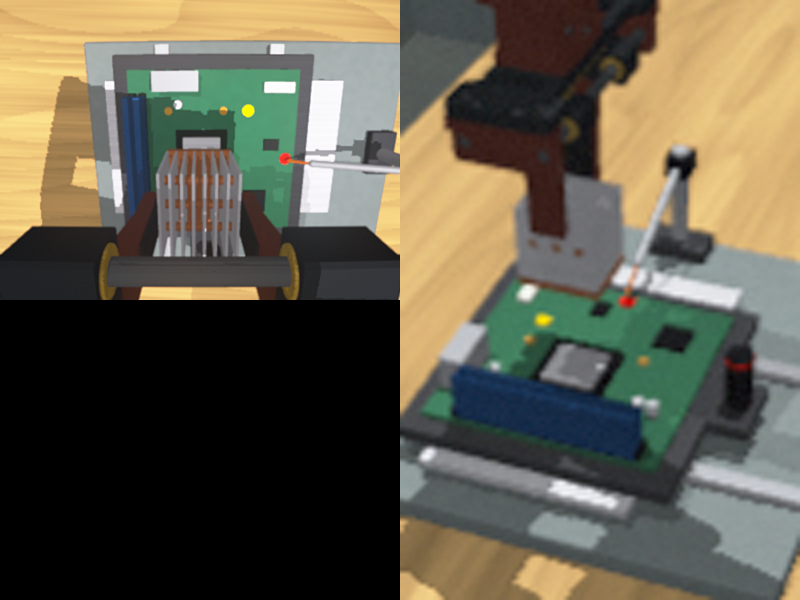

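Run:
```python
from h import *
from scipy.spatial.transform import Rotation as Ro
o=get_obs();e=o['ee_pos'];R=Ro.from_rotvec(o['orientation']).as_matrix();print(o['t'],e.round(1))
cs=viewer.get_calibration('side');ds=np.load('side10.npy')
for cam,D in [('side',ds),('wrist',np.load('w10.npy'))]:
    cal=viewer.get_calibration(cam); H,W=D.shape;uu,vv=np.meshgrid(np.arange(W),np.arange(H))
    Q=bydepth(cal,np.c_[uu.ravel(),vv.ravel()],D.ravel());T=(Q-e)@R   # tool coords
    if cam=='side': s=(abs(T[:,0]+23)<4)&(abs(T[:,1])<40)&(T[:,2]>-40)&(T[:,2]<18)&(D.ravel()>0)
    else: s=(abs(T[:,0])<20)&(abs(T[:,1]+28)<8)&(T[:,2]>-35)&(T[:,2]<18)&(D.ravel()>0)
    print(cam,s.sum(),np.percentile(T[s],[1,5,25,50,75,95,99],axis=0).round(1).tolist())
    if cam=='side':
        for z0 in (-15,0,8,13,16,18,20,22): 
            q=T[(abs(T[:,0]+23)<5)&(abs(T[:,1])<40)&(abs(T[:,2]-z0)<2)]
            print(z0,len(q),q[:,1].min().round(1) if len(q) else'',q[:,1].max().round(1) if len(q) else '')
```

```text
17.975 [628.2 -76.9 158.2]
side 278 [[-27.0, -26.3, -39.5], [-26.9, -24.3, -37.7], [-26.2, -12.7, -21.8], [-25.6, 6.5, -8.4], [-24.8, 20.2, 2.8], [-21.7, 28.9, 15.1], [-19.7, 29.9, 17.5]]
-15 30 -26.2 29.5
0 30 -24.8 30.4
8 29 -25.1 28.3
13 21 -22.5 28.2
16 26 -26.9 30.6
18 19 -26.5 30.6
20 9 -26.6 13.4
22 2 -26.6 -1.2
wrist 992 [[-18.8, -26.7, -34.4], [-17.0, -26.5, -32.3], [-10.2, -26.3, -19.0], [1.5, -25.3, 2.1], [13.2, -22.7, 13.0], [19.9, -20.5, 15.2], [20.0, -20.1, 16.5]]
```

Both cameras put the heatsink centre 1.6 mm along tool +y from the TCP and its underside about 18 mm below it. I'll correct for that and lower it.

```bash
python3 -m inch '[{"tx":0.1,"ty":-0.16,"tz":0.5,"ax":0,"ay":0,"az":0,"jaw":0},{"tx":0,"ty":0,"tz":1.5,"ax":0,"ay":0,"az":0,"jaw":0},{"tx":0,"ty":0,"tz":1.5,"ax":0,"ay":0,"az":0,"jaw":0},{"tx":0,"ty":0,"tz":1.3,"ax":0,"ay":0,"az":0,"jaw":0},{"tx":0,"ty":0,"tz":1,"ax":0,"ay":0,"az":0,"jaw":0},{"tx":0,"ty":0,"tz":0.8,"ax":0,"ay":0,"az":0,"jaw":0},{"tx":0,"ty":0,"tz":0.4,"ax":0,"ay":0,"az":0,"jaw":0},{"tx":0,"ty":0,"tz":0.15,"ax":0,"ay":0,"az":0,"jaw":0},{"tx":0,"ty":0,"tz":0,"ax":0,"ay":0,"az":0,"jaw":0},{"tx":0,"ty":0,"tz":0,"ax":0,"ay":0,"az":0,"jaw":0},{"tx":0,"ty":0,"tz":0,"ax":0,"ay":0,"az":0,"jaw":0},{"tx":0,"ty":0,"tz":0,"ax":0,"ay":0,"az":0,"jaw":0}]'; python3 w.py w11
python3 - <<'E'
from h import *
from scipy.spatial.transform import Rotation as Ro
o=get_obs();e=o['ee_pos'];R=Ro.from_rotvec(o['orientation']).as_matrix()
print(e.round(1),'hs centre',(e+R@[0,1.6,0]).round(1),'yaw',np.degrees(np.arctan2(R[1,0],R[0,0]))+90)
s,ds=viewer.get_image('side');save('side11.png',s);c=viewer.get_calibration('side');H,W=ds.shape;uu,vv=np.meshgrid(np.arange(W),np.arange(H))
Q=bydepth(c,np.c_[uu.ravel(),vv.ravel()],ds.ravel());T=(Q-e)@R
for z0 in (-15,0,5,10,14):
    q=T[(abs(T[:,0]+24)<5)&(abs(T[:,1])<40)&(abs(T[:,2]-z0)<2)];print(z0,len(q),q[:,1].min().round(1) if len(q) else '',q[:,1].max().round(1) if len(q) else '')
cv2.imwrite('pics/c11.png',cv2.resize(s[...,::-1][115:265,200:350],(600,600),interpolation=cv2.INTER_CUBIC))
E
```

```text
t: 19.48
ee_pos: [630.1, -78.7, 86.8]
orientation: [-2.266, 2.175, -0.0]
ft_force: [0.2, -0.9, -2.7]
width: 46.0
19.525 [630.1 -78.7  86.7] [-2.267  2.175 -0.   ] [-0.9 -0.1 -2.9]
yel [332 155  16  15 189] [339.1 162. ] [ 675.6 -122.4   50. ]
yel [303 159   8   7  27] [305.8 161.7] [674.7 -96.6  50. ]
red [379 217  14  12 119] [385.1 222.4] [ 627.8 -165.    50. ]
red [284 355  21   7  66] [294.1 357.1] [489.1 -97.9  50. ]
orange [390 225  28   6  57] [401.1 227.6] [ 623.8 -179.1   50. ]
silver [  130    72   430   222 26527] [401.1 155. ] [ 683.9 -166.7   58. ]
silver [ 214  327   68   36 1943] [245.8 346. ] [507.4 -52.6  58. ]
silver [ 210  110   65   29 1847] [242.3 124. ] [701.1 -48.3  58. ]
silver [305 327  39  35 970] [325. 347.] [ 509.1 -124.5   58. ]
[630.1 -78.7  86.7] hs centre [628.5 -78.8  86.7] yaw 2.353682128057855
-15 29 -25.4 30.0
0 24 -26.0 27.1
5 20 -19.5 30.0
10 24 -26.6 29.7
14 21 -23.5 30.7
```

View pics/c11.png

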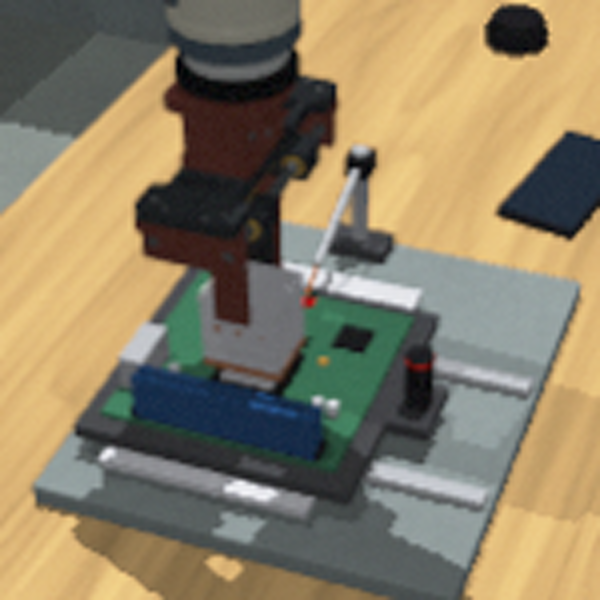

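The side view shows the heatsink level above the processor with a gap, the modules clear of it, and red still under the needle. The centre is about 0.8 mm to the right, so I'll nudge it, settle and hand in.

```bash
python3 -m inch '[{"tx":-0.06,"ty":0,"tz":0,"ax":0,"ay":0,"az":0,"jaw":0},{"tx":0,"ty":0,"tz":0,"ax":0,"ay":0,"az":0,"jaw":0},{"tx":0,"ty":0,"tz":0,"ax":0,"ay":0,"az":0,"jaw":0},{"tx":0,"ty":0,"tz":0,"ax":0,"ay":0,"az":0,"jaw":0},{"tx":0,"ty":0,"tz":0,"ax":0,"ay":0,"az":0,"jaw":0},{"tx":0,"ty":0,"tz":0,"ax":0,"ay":0,"az":0,"jaw":0},{"tx":0,"ty":0,"tz":0,"ax":0,"ay":0,"az":0,"jaw":0},{"tx":0,"ty":0,"tz":0,"ax":0,"ay":0,"az":0,"jaw":0}]' && python3 -c "
from workcell import ctrl; print(ctrl.close_job())"
```

```text
t: 20.58
ee_pos: [630.0, -78.1, 86.6]
orientation: [2.267, -2.175, -0.0]
ft_force: [-0.1, 0.4, -2.0]
width: 45.6
the job is handed in; nothing more can be done
None
```

The job is handed in at 20.6 s of the 67 s allowed. The arm is still holding the heatsink level above the processor, and the board is standing with the red sticker under the pointer.

- **Stickers:** Using the knob, I brought yellow under the tip for about 1.7 s, then red. My offset measurement put yellow within about 1 mm of the tip. The wrist camera could not see the tip at that position, so only the coarser top view confirmed it. Red was 0.5 mm off when placed, and the last wrist picture, just before a final 0.6 mm nudge, still showed it there.
- **Heatsink:** I gripped it across its 46 mm width and carried it with its underside about 140 mm up, well over the 86 mm memory modules.
    - **Centring:** it ended within about 0.5 mm of the processor centre, after allowing for the 1.6 mm it sits off-centre in the grip.
    - **Gap:** about 10 mm.
    - **Parallel to the modules:** turned 2.35°, against 2.2–2.8° measured for the processor, modules and board edge.
    - **Contact:** the force reading was about 2 N, which is just the heatsink's weight, so nothing was touching the board.
- **Disagreements:** The camera positions differed by 1–3 mm, within what the calibration allows. My first move was refused for missing keys in its rows, so nothing moved. One wrist picture was taken while the arm was still settling, so I retook it.
- **Not checked:** I did not look at the things to the left of the stand again after the grasp. The path stayed well clear of them.

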